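# Load a two-tone handle blank into the vee cradle

### The job

Set up the two-tone handle for gluing: take the dark wood blank and the pale wood blank from the sloped stock bin and lay them end to end in the vee cradle, the dark one against the fixed end stop and the pale one next to it. Then slide the clamp head with the red knob up until stop, blanks and head all touch with no gap, and let go. Leave the bare metal rod and the blue rod in the bin, and do not disturb the glue bottle or the screwdriver.

Things in the scene. Friction and masses are not known exactly. Their poses are not given: they have to be found in the camera images.
- bin: fixed green bin, 128 mm deep (x), 316 wide (y); origin on the table under its middle. Four compartments in a row along y (centres -117, -39, 39, 117 mm; 74 wide inside). The floor rises 0.28 rad (16 degrees) towards the bin +x; a rod has rolled down against the low lip on the -x side, its axis along y at x = -47, z = 46 mm, within 3 mm of its compartment middle. Which rod is where varies
- bin_lip (a point): middle of the floor's lower edge, at the inside of the lip (bin x = -55, z = 32 mm). The floor runs 120 mm up the slope from here. Square to the floor: dividers 24 mm high, back wall 28, lip 14. In each compartment the lip is only a tab at either side, leaving a 48 mm wide finger notch in the middle, open down to the floor
- dark_blank: dark brown wood blank, 20 to 45 g: round rod 22 mm in diameter and 66 mm long; its origin is the centre of the rod and its y axis runs along the rod. At the start it lies across one of the four compartments of the bin, resting against the front lip
- pale_blank: pale wood blank, 17 to 35 g: round rod 22 mm in diameter and 66 mm long; its origin is the centre of the rod and its y axis runs along the rod. At the start it lies across one of the four compartments of the bin, resting against the front lip
- metal_rod: bare metal rod, to be left in the bin: round rod 22 mm in diameter and 66 mm long; its origin is the centre of the rod and its y axis runs along the rod. At the start it lies across one of the four compartments of the bin, resting against the front lip
- blue_rod: blue plastic rod, to be left in the bin: round rod 22 mm in diameter and 66 mm long; its origin is the centre of the rod and its y axis runs along the rod. At the start it lies across one of the four compartments of the bin, resting against the front lip
- cradle: fixed vee cradle on a plywood base 90 (x) by 264 (y) mm, 14 thick; origin on the table under its middle. A 22 mm rod lying in the vee is along y, its axis at x = 0, z = 45 mm. The 90 degree vee, 28 mm wide at its top (z = 43), is three supports 52 mm wide in x at y = -98 to -88, -48 to -20 and 20 to 30 mm; the gaps between are open for fingers down to the base. The clamp is at the +y end
- stop_face (a point): centre of the face of the fixed dark wooden end stop (52 mm wide, top at 62 mm), at the height of the rod axis: cradle y = -100, z = 45 mm. It faces the cradle's +y. With all closed up the dark blank's centre is 33 mm and the pale one's 99 mm from it (cradle y = -67 and -1 mm)
- clamp (a joint): travel of the aluminium clamp head towards the stop (m): 0 = fully open (its face at cradle y = +74 mm, 174 mm from the stop), 0.042 = closed on two blanks, 0.062 = its limit when empty. It slides both ways with about 3 N of friction and stays where left. It starts from 0 to 0.036, where only 138 mm is left for the 132 mm of blanks
- clamp_knob (a point): gripping point of the red upright knob on the clamp head, 85 mm above the table; the knob is 16 mm across the cradle's x and 30 mm along y, its top at 98 mm, free down to 63 mm beside it in x. It lies at cradle y = 104 mm minus the clamp's travel
- clamp_face (a point): centre of the clamp head's pushing face (40 mm wide, z = 29 to 63 mm), at the height of the rods' axis; 30 mm towards the stop from the knob's middle. It moves with the clamp
- glue_bottle: yellow glue bottle, 44 mm in diameter and 110 mm high, standing loose between bin and cradle; origin at the middle of its underside. Leave it alone
- screwdriver: screwdriver 190 mm long with a wooden handle, lying loose on the table beyond the work; its x axis runs along it. Leave it alone
Not all that is in view belongs to the job. Several things have the shape of the dark_blank; the one meant has the colours described above.

How it is judged:
At the end, for the whole second after the job is handed in: Both blanks rest in the vee (2.5 mm sideways, 3 mm in height, 0.06 rad), dark centred 33 mm and pale 99 mm from the stop face (each within 4 mm); clamp travel 0.039 to 0.046, still; bare metal rod, blue rod, bottle and screwdriver within 20 mm of their start (x of dark_blank in the frame of cradle between -0.0025 and 0.0025 m and y of dark_blank in the frame of cradle between -0.071 and -0.063 m and z of dark_blank in the frame of cradle between 0.042 and 0.048 m and angle between the y axis of each of dark_blank, pale_blank and the y axis of cradle, either way round below 0.06 rad and linear speed of each of dark_blank, pale_blank below 0.01 m/s and x of pale_blank in the frame of cradle between -0.0025 and 0.0025 m and y of pale_blank in the frame of cradle between -0.005 and 0.003 m and z of pale_blank in the frame of cradle between 0.042 and 0.048 m and value of joint clamp between 0.039 and 0.046 m and velocity of joint clamp between -0.005 and 0.005 m/s and distance of each of metal_rod, blue_rod, glue_bottle, screwdriver from where it was at the start of the episode below 0.02 m); the robot touches nothing.
It fails at once if the metal rod is moved by more than 20 mm (distance of metal_rod from where it was at the start of the episode above 0.02 m).
It fails at once if the blue rod is moved by more than 20 mm (distance of blue_rod from where it was at the start of the episode above 0.02 m).
It fails at once if the glue bottle is moved by more than 20 mm (distance of glue_bottle from where it was at the start of the episode above 0.02 m).
It fails at once if the screwdriver is moved by more than 20 mm (distance of screwdriver from where it was at the start of the episode above 0.02 m).
It fails at once if the glue bottle is tipped (angle between glue_bottle's own z axis and vertical above 0.35 rad).
It also fails if it takes over 72 s, if anything falls off the work surface, if the arm or the gripper's body presses on something with over 40 N, if the wrist force passes 120 N, or if a joint passes its speed limit or range.

### The arm

A 6-joint arm with a two-finger parallel gripper is mounted at the origin on the work surface. World frame = base frame: x ahead of the robot, y to its left, z up, the work surface at z = 0. Lengths are in m, angles in rad, forces in N, time in s.
With the tool pointing down it reaches from about 0.25 to 0.725 m from the base axis. Payload 9.7 kg.
Tool frame: the origin (TCP) lies at the very end of the fingers, on their centre line; the grasp point (between the pads) lies 19 mm behind it; z points along the fingers, x is the direction in which the jaws open and shut, and the axes are right-handed (so a half turn about z gives the same grasp; the last joint's range is limited). The gripper opens to 85 mm and grips with 20 to 120 N. Pads are 22 mm wide; open, the fingers measure 114 mm over their backs; the gripper's body (76 mm by 85 mm) begins 54 mm behind the grasp point. The pads swing forward as they close: fully open they stand 13 mm farther back than shut.
Start: joints at [1.126, 0.087, 0.176, 1.66, 0, 1.571], TCP at [0.237, 0.496, 0.231] pointing down, gripper open.
Joint ranges: [-3.13, 3.13], [-0.85, 1.81], [-1.15, 1.24], [-2.2, 2.28], [-1.44, 1.52], [-3.14, 3.14]. Speed limits (rad/s): [2.22, 2.22, 2.57, 3.14, 3.14, 3.14].

### API

Orientations are given as a 3x3 rotation matrix whose columns are the frame's x, y, z axes.
In Python, from rig import status, imaging, order gives the robot as it stands. The module is installed in compiled form; this text tells all that it offers.
- The arm moves only by the shell command python3 -m crank 'ROWS'. ROWS is JSON, a list that holds one entry, the list of rows, each a list of 7 numbers: the shift along the world's x, y, z in cm, then the turn, a rotation vector about the world's x, y, z in rad, then the opening, from 0 (shut) to 1 (fully open). In form: [[[tx, ty, tz, rx, ry, rz, claw], ...]]. A call has 1 to 5 rows; each row is the pose to reach, as a shift and turn from the pose measured when the call began; what a row does not reach only later rows make up. A row lasts 1/8 s, in which the tool goes at most 62.5 mm and 10.7 degrees, less where a joint would pass 70% of its speed; a pose out of reach is approached as far as the arm can. A call with a gripper value outside its range is refused whole. The fingers move at their own pace and stop on an object; the grip force is fixed at half the most. Time passes only in rows, so rows that repeat a pose let the fingers close. It gives the time, the measured TCP pose, the force and the opening at its end, in the units of the state.
- status.state(): the state, without advancing time (a new reading comes with each control period).
- imaging.get_image(name): name is "scene" or "top"; returns the picture (480x640x3 uint8, blue, green, red); there is no depth.
- imaging.camera_params(name): a dict with "fx", "fy", "cx", "cy" (pixels), "dist_coeffs" ([k1, k2, p1, p2, k3] as OpenCV has them; the pictures are not rectified), "world_to_cam" (4x4, takes a point from world to camera coordinates). Camera axes: x right, y down, z forward; pixel columns grow to the right and rows downward; lengths in m; the calibration is good to about 2 mm. A picture is of the moment at which its call begins. camera_params takes no time and is no camera call.
- order.finish_job(): hands the job in, once; it reports no verdict.
The state is a dict: "time_s": time; "qpos": joint angles; "joint_vel": joint speeds; "joint_torque": joint torques, N m; "ee_pos": TCP position; "tcp_rot": TCP orientation; "ft_force": force on the tool from outside, world axes, zero at the start; "wrist_torque": the same for the moment, N m; "gripper_width": opening from 0.0 (shut) to 1.0 (fully open).
Only numpy, scipy, OpenCV 4.12 (cv2) and the standard library are available. Lean on these libraries where they do the work, as an engineer would, in place of code of your own. Each camera call takes 0.05 s, during which the arm holds its last target. There are 200 camera calls.

## Working session

There is one attempt and no reset: what is moved stays moved. The work goes in short steps, Python scripts to look and compute and a shell command to move; the robot and the scene stay as the last step left them, time stands still between calls to the robot, and variables do not carry over. Pictures are saved under pics/ and viewed, about 8 in all and at most 12, crops included, and the job is handed in when it is done.

```bash
mkdir -p pics
python3 - <<'E'
from rig import status, imaging
import cv2
s=status.state(); print({k:(v if not hasattr(v,'tolist') else v.tolist()) for k,v in s.items()})
for n in("scene","top"):
    cv2.imwrite(f"pics/{n}0.png",imaging.get_image(n)); print(n,imaging.camera_params(n))
E
```

```text
{'time_s': 0.0, 'qpos': [1.1259906990425927, 0.08749438204432751, 0.17511282098233924, 1.6597966336979268, -3.364919301675008e-05, 1.5708077413323636], 'joint_vel': [0.00028866054122362943, -0.0004325324484708618, -0.0014767242815945606, -0.000915515058681567, -0.000783177647479717, 0.0003650856072300402], 'joint_torque': [0.004124833212699741, -52.03974008560181, 46.479549407958984, 0.016651012119837105, 0.0002166552803828381, -1.488309294472856e-05], 'ee_pos': [0.23656380519919296, 0.49626756264233013, 0.23055327270618667], 'tcp_rot': [[0.430292322692219, 0.9026894253782715, -0.0005642183806341739], [0.9026885440036002, -0.4302926912892177, -0.001261882618255589], [-0.0013818671410458835, 3.366493425940405e-05, -0.999999044654482]], 'ft_force': [-0.1132413564139303, -0.49470418836575547, 0.3314262789533993], 'wrist_torque': [-0.004411898951538749, -0.008401042967478916, 0.014024427854222449], 'gripper_width': 0.9953443682348166}
scene {'fx': 611.1363888772325, 'fy': 611.1363888772325, 'cx': 317.8797350710377, 'cy': 248.96242149969936, 'dist_coeffs': array([0.01277086, 0.        , 0.        , 0.        , 0.        ]), 'world_to_cam': array([[ 0.86785401,  0.49627056, -0.02334398, -0.52694562],
       [ 0.24542408, -0.46909178, -0.84836309, -0.09549806],
       [-0.43196809,  0.73052613, -0.52889993,  1.76662159],
       [ 0.        ,  0.        ,  0.        ,  1.        ]])}
top {'fx': 444.77126761978934, 'fy': 444.77126761978934, 'cx': 319.07549451327503, 'cy': 235.06852107020666, 'dist_coeffs': array([-0.09859242,  0.        ,  0.        ,  0.        ,  0.        ]), 'world_to_cam': array([[-0.02523115, -0.99937651,  0.02469759, -0.01247563],
       [-0.98893532,  0.02133956, -0.14680447,  0.62493598],
       [ 0.1461859 , -0.02812836, -0.98885716,  0.80913343],
       [ 0.        ,  0.        ,  0.        ,  1.        ]])}
```

View pics/top0.png

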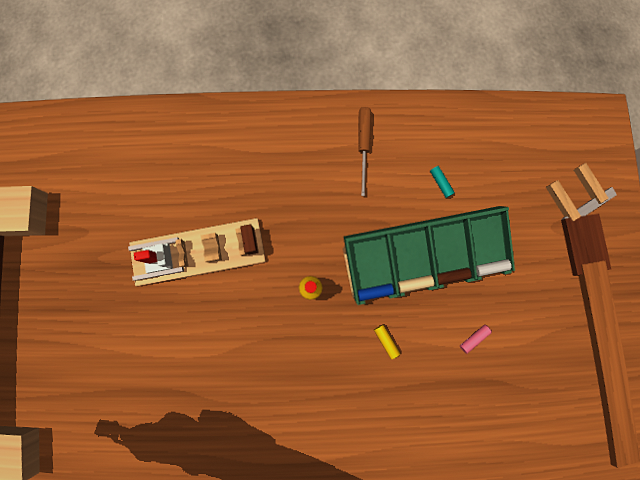

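View pics/scene0.png

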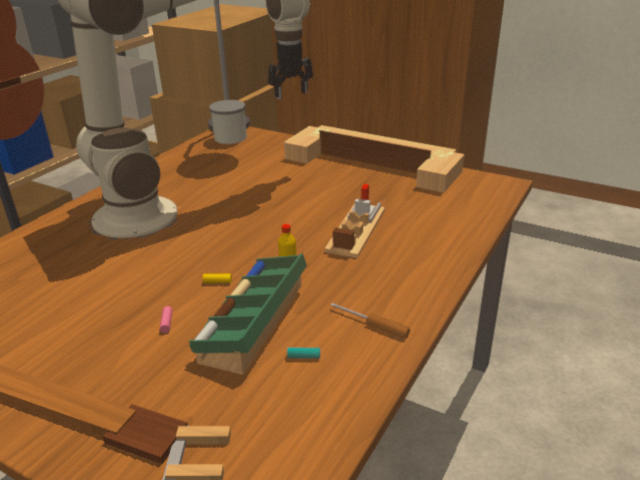

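Candidates in the top view: blue (377,292), pale (417,284), dark brown (455,276), white/metal (494,268), all in the bin. The loose yellow, pink and teal rods are decoys. By colour, (455,276) is the dark blank and (417,284) the pale one. I'll confirm this in an enlarged crop.

Run:
```python
import cv2,numpy as np
t=cv2.imread("pics/top0.png")
def crop(im,x,y,w,h,k):
    c=cv2.resize(im[y:y+h,x:x+w],None,fx=k,fy=k,interpolation=cv2.INTER_CUBIC)
    for i in range(0,w,20): cv2.putText(c,str(x+i),(i*k,8),0,.3,(255,255,255),1); cv2.line(c,(i*k,8),(i*k,14),(255,255,255),1)
    for j in range(0,h,20): cv2.putText(c,str(y+j),(0,j*k+3),0,.3,(255,255,255),1); cv2.line(c,(20,j*k),(26,j*k),(255,255,255),1)
    return c
a=crop(t,335,200,190,110,4); b=crop(t,120,210,150,80,4)
o=np.zeros((600,800,3),np.uint8)
a=a[:, :760]; o[:280,:760]=0
a=cv2.resize(a,(760,440)); 
cv2.imwrite("pics/crop_bin.png",a); cv2.imwrite("pics/crop_cr.png",cv2.resize(b,(750,400)))
```

```text
(no output)
```

View pics/crop_bin.png

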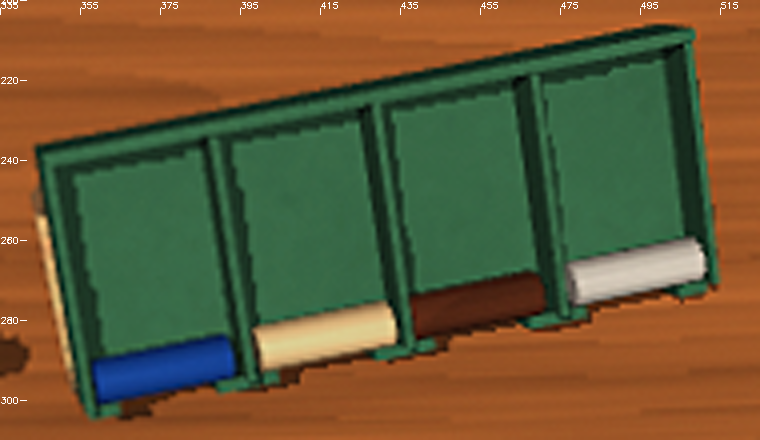

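View pics/crop_cr.png

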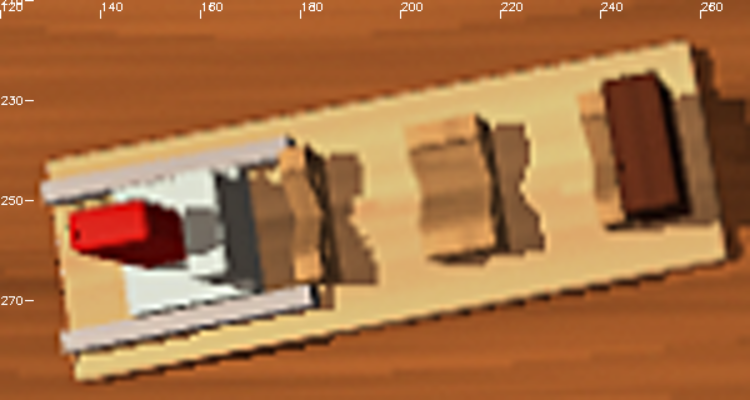

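The crop confirms the colours: blue, pale, dark brown, bare metal from left to right. In the cradle crop the base corners are at about (129.4,243), (258,218.4), (265,262.4), (136,286), and the knob top is at about (142,255).

```bash
cat > h.py <<'E'
import cv2,numpy as np
from rig import status,imaging
from scipy.optimize import least_squares
def proj(n,P):
    c=imaging.camera_params(n);W=c['world_to_cam'];K=np.array([[c['fx'],0,c['cx']],[0,c['fy'],c['cy']],[0,0,1]])
    return cv2.projectPoints(np.float64(P).reshape(-1,1,3),cv2.Rodrigues(W[:3,:3])[0],W[:3,3],K,c['dist_coeffs'])[0].reshape(-1,2)
def unproj(n,px,z):
    c=imaging.camera_params(n);W=c['world_to_cam'];K=np.array([[c['fx'],0,c['cx']],[0,c['fy'],c['cy']],[0,0,1]])
    u=cv2.undistortPoints(np.float64(px).reshape(-1,1,2),K,c['dist_coeffs']).reshape(-1,2)
    d=np.c_[u,np.ones(len(u))]@W[:3,:3]; o=-W[:3,:3].T@W[:3,3]
    return o+d*((z-o[2])/d[:,2])[:,None]
def xf(p,P):
    P=np.atleast_2d(np.float64(P));c,s=np.cos(p[2]),np.sin(p[2])
    return np.c_[p[0]+c*P[:,0]-s*P[:,1],p[1]+s*P[:,0]+c*P[:,1],P[:,2]]
def fit(obs,p0): # obs: (cam,P,px)
    f=lambda p:np.concatenate([(proj(n,xf(p,P))-px).ravel() for n,P,px in obs])
    r=least_squares(f,p0);return r.x,r.fun.reshape(-1,2)
def masks(im):
    h=cv2.cvtColor(im,cv2.COLOR_BGR2HSV)
    return {'blue':cv2.inRange(h,(110,120,60),(125,255,255)),'pale':cv2.inRange(h,(12,40,140),(28,140,255)),
     'dark':cv2.inRange(h,(0,120,20),(12,255,90)),'metal':cv2.inRange(h,(0,0,110),(179,40,255))}
E
python3 - <<'E'
from h import *
t=cv2.imread("pics/top0.png");s=cv2.imread("pics/scene0.png")
def cents(im,win):
    o={}
    for k,m in masks(im).items():
        x,y,w,h=win[k]; n,l,st,c=cv2.connectedComponentsWithStats(m[y:y+h,x:x+w])
        i=1+np.argmax(st[1:,4]); o[k]=c[i]+[x,y]; print(k,o[k].round(1),st[i])
    return o
ct=cents(t,dict(blue=(355,280,45,25),pale=(395,272,40,25),dark=(434,264,40,24),metal=(473,256,42,25)))
cs=cents(s,dict(blue=(243,258,28,26),pale=(226,276,30,26),dark=(210,296,30,24),metal=(188,315,35,30)))
ks=['blue','pale','dark','metal']
P=np.array([[-.047,y,.046] for y in(.117,.039,-.039,-.117)])
px=np.array([ct[k] for k in ks]);ps=np.array([cs[k] for k in ks])
W=unproj('top',px,.046);print('rods top',W.round(4))
b,r=fit([('top',P,px)],[.5,-.1,.2]);print('bin top',b.round(4),r.round(1).tolist())
print('scene resid',(proj('scene',xf(b,P))-ps).round(1).tolist())
b2,r=fit([('top',P,px),('scene',P,ps)],b);print('bin both',b2.round(4),r.round(1).tolist())
C=np.array([[.045,.132,.014],[.045,-.132,.014],[-.045,-.132,.014],[-.045,.132,.014]])
pc=np.array([[129.4,243],[258,218.4],[265,262.4],[136,286]])
c,r=fit([('top',C,pc)],[.5,.3,.2]);print('cradle',c.round(4),r.round(1).tolist())
k=unproj('top',[[142.2,255.2]],.098)[0];cc,ss=np.cos(c[2]),np.sin(c[2]);d=k[:2]-c[:2]
print('knob',k.round(4),'local',cc*d[0]+ss*d[1],-ss*d[0]+cc*d[1])
print('cradle in scene',proj('scene',xf(c,C)).round(1).tolist())
print('bottle',unproj('top',[[311,287]],.11).round(3))
for n,L in(('dark',(0,-.067,.045)),('pale',(0,-.001,.045)),('pale+',(0,.003,.045))):print(n,xf(c,[L]).round(4))
x,y,w,h=315,180,80,80
cv2.imwrite('pics/s_cr.png',cv2.resize(s[y:y+h,x:x+w],(600,600),interpolation=2))
E
```

```text
blue [375.1 291.9] [  3   4  36  17 343]
pale [416.  283.5] [  4   4  35  16 351]
dark [454.  276.5] [  4   4  33  20 381]
metal [493.9 267.5] [  4   4  35  16 313]
blue [256.5 268. ] [  5   3  16  14 111]
pale [240.6 287. ] [  5   3  19  17 164]
dark [228.4 308.7] [12  6 13 13 31]
metal [207.3 330.1] [  8   5  21  20 194]
rods top [[ 0.5132 -0.1309  0.046 ]
 [ 0.5268 -0.2103  0.046 ]
 [ 0.5381 -0.2858  0.046 ]
 [ 0.5531 -0.367   0.046 ]]
bin top [ 0.5791 -0.2407  0.1651] [[1.1, -0.2], [-0.2, 0.2], [0.5, -0.6], [-1.5, 0.6]]
scene resid [[-2.3, 4.1], [-1.4, 3.8], [-5.7, 2.6], [-2.8, 3.6]]
bin both [ 0.5799 -0.2363  0.1712] [[-1.0, -0.2], [-2.3, -0.0], [-1.6, -1.1], [-3.7, -0.1], [-1.3, 3.3], [-0.1, 2.9], [-4.1, 1.6], [-0.8, 2.6]]
cradle [0.5998 0.216  0.1651] [[-0.2, -0.6], [0.2, -0.1], [0.9, -0.1], [-0.9, 0.7]]
knob [0.587  0.2946 0.098 ] local 0.00025271223387769715 0.07960282256566302
cradle in scene [[383.8, 206.8], [356.3, 253.9], [322.8, 248.0], [353.7, 202.4]]
bottle [[ 0.524 -0.009  0.11 ]]
dark [[0.6108 0.1499 0.045 ]]
pale [[0.6   0.215 0.045]]
pale+ [[0.5993 0.219  0.045 ]]
```

View pics/s_cr.png

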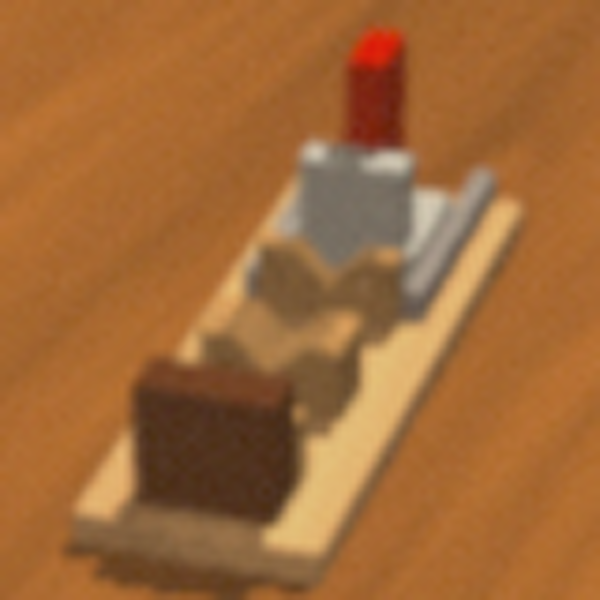

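Estimates:
- The rods lie along yaw ≈ 0.165: dark at (0.538,-0.286), pale at (0.527,-0.210).
- The cradle is at (0.600,0.216), yaw 0.165, and the clamp travel is about 24 mm, so both blanks fit with about 18 mm to spare.

I'll grasp square to the bin floor and start with a pose above the dark blank.

```bash
cat >> h.py <<'E'
from scipy.spatial.transform import Rotation as R
YAW=.165
def tool(tilt,yaw=YAW):
    c,s=np.cos(tilt),np.sin(tilt)
    M=np.array([[c,0,s],[0,-1,0],[s,0,-c]])
    return R.from_euler('z',yaw).as_matrix()@M
def plan(tcp,tilt,st=None,yaw=YAW):
    st=st or status.state();A=np.array(st['tcp_rot']);B=tool(tilt,yaw)
    print('shift cm',((np.array(tcp)-st['ee_pos'])*100).round(2),'rot',R.from_matrix(B@A.T).as_rotvec().round(3),'t',st['time_s'])
def rodtcp(rod,tilt,d=.0085,back=0): return np.array(rod)+tool(tilt)[:,2]*(d-back)
E
python3 - <<'E'
from h import *
p=rodtcp((.5381,-.2858,.046),.28,back=.09);print(p,rodtcp((.5381,-.2858,.046),.28));plan(p,.28);plan(p+[0,0,.1],0)
E
```

```text
[ 0.51588291 -0.28949945  0.12432602] [ 0.54041712 -0.28541417  0.03783103]
shift cm [ 27.93 -78.58 -10.63] rot [ 0.176 -0.233 -0.954] t 0.1
shift cm [ 27.93 -78.58  -0.63] rot [ 0.001 -0.001 -0.961] t 0.1
```

```bash
python3 -m crank '[[[2.2,-6.2,0,0,0,-0.12,0.6],[4.4,-12.4,0,0,0,-0.24,0.6],[6.6,-18.6,0,0,0,-0.36,0.6],[8.8,-24.8,0,0,0,-0.48,0.6],[11,-31,0,0,0,-0.6,0.6]]]'; python3 -c "
from h import *
plan([.5159,-.2895,.2243],0);plan([.5159,-.2895,.1243],.28)"
```

```text
time_s: 0.72
ee_pos: [0.3411, 0.2001, 0.2304]
tcp_rot: [[0.866, 0.499, -0.001], [0.499, -0.866, -0.001], [-0.001, 0.0, -1.0]]
ft_force: [1.5, 0.5, 0.6]
gripper_width: 0.598
shift cm [ 17.48 -48.96  -0.61] rot [ 0.    -0.001 -0.358] t 0.725
shift cm [ 17.48 -48.96 -10.61] rot [ 0.095 -0.266 -0.355] t 0.725
```

```bash
python3 -m crank '[[[2,-5.7,0,0,0,-0.1,0.6],[4,-11.4,0,0,0,-0.2,0.6],[6,-17,0,0,0,-0.36,0.6],[8.1,-22.7,0,0,0,-0.36,0.6],[10.1,-28.3,0,0,0,-0.36,0.6]]]';  python3 -c "
from h import *
plan([.5159,-.2895,.1243],.28)"
```

```text
time_s: 1.35
ee_pos: [0.4423, -0.0851, 0.2303]
tcp_rot: [[0.987, 0.161, -0.001], [0.161, -0.987, -0.0], [-0.001, 0.0, -1.0]]
ft_force: [1.5, 1.2, 0.1]
gripper_width: 0.599
shift cm [  7.36 -20.44 -10.6 ] rot [ 0.046 -0.277  0.003] t 1.35
```

```bash
python3 -m crank '[[[2,-5.5,0,0.01,-0.07,0,0.6],[4,-11,-2,0.023,-0.14,0,0.6],[6,-16,-5,0.04,-0.21,0,0.6],[7.4,-20.4,-8,0.046,-0.277,0.003,0.6],[7.4,-20.4,-10.6,0.046,-0.277,0.003,0.6]]]';  python3 -c "
from h import *
plan([.5159,-.2895,.1243],.28)
t=imaging.get_image('top');s=imaging.get_image('scene')
a=cv2.resize(t[190:320,400:540],(560,520));b=cv2.resize(s[230:360,170:310],None,fx=4,fy=4)
b=cv2.resize(s[240:360,185:305],None,fx=4,fy=4);a=cv2.resize(t[190:310,400:480],None,fx=4,fy=4)
print(proj('top',[[.5381,-.2858,.046]]),proj('scene',[[.5381,-.2858,.046]]))
cv2.imwrite('pics/p1.png',np.hstack([a,b]))"
```

```text
time_s: 1.98
ee_pos: [0.5154, -0.2916, 0.122]
tcp_rot: [[0.949, 0.161, 0.272], [0.154, -0.987, 0.045], [0.276, -0.001, -0.961]]
ft_force: [0.2, 0.8, 0.8]
gripper_width: 0.594
shift cm [0.05 0.21 0.23] rot [-0.001 -0.001  0.003] t 1.975
[[454.05399249 276.45591302]] [[222.54971381 310.80780789]]
```

View pics/p1.png

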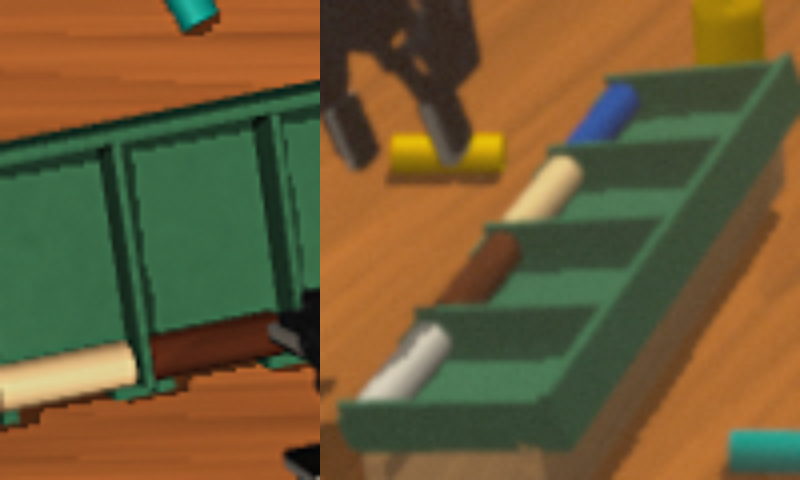

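```bash
python3 -c "
from h import *
s=status.state();A=np.array(s['tcp_rot']);p=np.array(s['ee_pos'])
for sx in(-1,1):
  q=p+A[:,0]*sx*.033-A[:,2]*.007; print(proj('scene',[q]),proj('top',[q]))
# rod ends in scene
rod=np.array([.5381,-.2858,.046]);y=tool(0)[:,1]
print(proj('scene',[rod+y*.033,rod-y*.033,rod+[0,0,.011]-y*.033]))
plan(rodtcp(rod,.28,back=.035),.28);plan(rodtcp(rod,.28),.28)"
```

```text
[[194.67316007 277.79901791]] [[473.86580372 306.39809283]]
[[220.67679924 276.18853946]] [[469.52810926 270.30139183]]
[[215.0959694  320.04210978]
 [229.70796232 301.93908249]
 [229.20193062 297.85416045]]
shift cm [ 1.65  0.18 -4.89] rot [-0.004 -0.005  0.001] t 2.075
shift cm [ 2.61  0.34 -8.25] rot [-0.004 -0.005  0.001] t 2.075
```

```bash
python3 -m crank '[[[0.8,0.1,-2.4,0,0,0,0.6],[1.65,0.2,-4.9,0,0,0,0.6],[2.1,0.3,-6.5,0,0,0,0.6],[2.6,0.35,-8.0,0,0,0,0.6],[2.6,0.35,-8.25,0,0,0,0.6]]]';  python3 -c "
from h import *
plan([.5404,-.2854,.0378],.28)
t=imaging.get_image('top');s=imaging.get_image('scene')
b=cv2.resize(s[240:360,185:305],None,fx=4,fy=4);a=cv2.resize(t[200:320,420:500],None,fx=4,fy=4)
cv2.imwrite('pics/p2.png',np.hstack([a,b]))"
```

```text
time_s: 2.7
ee_pos: [0.5403, -0.2848, 0.0371]
tcp_rot: [[0.95, 0.163, 0.267], [0.156, -0.987, 0.049], [0.271, -0.005, -0.963]]
ft_force: [-0.4, -0.4, 0.2]
gripper_width: 0.599
shift cm [ 0.01 -0.06  0.07] rot [-0.004 -0.006  0.001] t 2.7
```

View pics/p2.png

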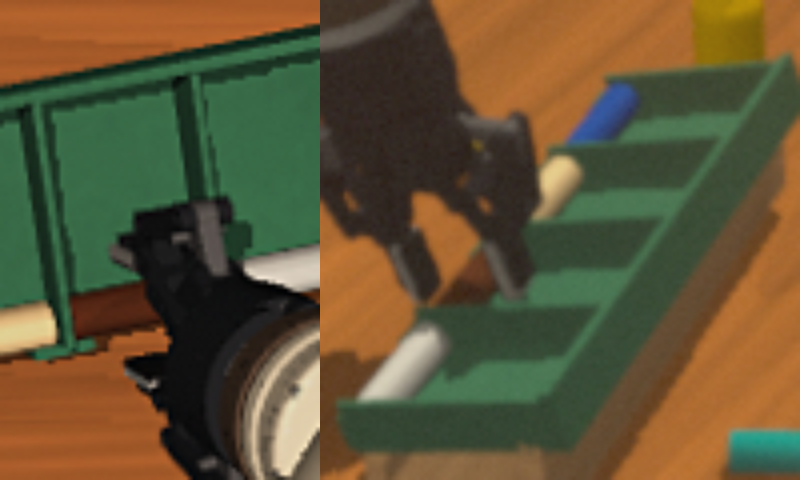

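The fingers straddle the dark rod at (483,280) in the crop, with no contact force. I'll close.

```bash
python3 -m crank '[[[0,0,0,0,0,0,0.3],[0,0,0,0,0,0,0.0],[0,0,0,0,0,0,0],[0,0,0,0,0,0,0],[0,0,0,0,0,0,0]]]' && python3 -m crank '[[[-0.2,0,0.7,0,0,0,0],[-0.5,0,2,0,0,0,0],[-1,0,4,0,0,0,0],[-2,0,8,0,0,0,0],[-3,0,13,0,0,0,0]]]'; python3 -c "
from h import *
C=(.5998,.216,.1651)
t=xf(C,[[0,-.0645,.045-.0085+.10]])[0];print(t);plan(t,0)"
```

```text
time_s: 3.42
ee_pos: [0.5415, -0.2857, 0.0396]
tcp_rot: [[0.949, 0.163, 0.27], [0.156, -0.987, 0.048], [0.274, -0.003, -0.962]]
ft_force: [2.4, 1.1, 5.8]
gripper_width: 0.229
time_s: 4.05
ee_pos: [0.5101, -0.2853, 0.1703]
tcp_rot: [[0.949, 0.163, 0.268], [0.156, -0.987, 0.049], [0.273, -0.004, -0.962]]
ft_force: [1.1, -1.4, 0.4]
gripper_width: 0.23
[0.61040064 0.15237708 0.1365    ]
shift cm [10.03 43.76 -3.38] rot [-0.049  0.272  0.002] t 4.05
```

```bash
python3 -m crank '[[[1.5,5,1,-0.01,0.055,0,0],[3,11,1,-0.02,0.11,0,0],[4.5,17,1,-0.03,0.165,0,0],[6,23,1,-0.04,0.22,0,0],[7.4,29,1,-0.049,0.272,0.002,0]]]' && python3 -c "
from h import *
t=xf((.5998,.216,.1651),[[0,-.0635,.045-.0075+.06]])[0];print(t);plan(t,0)"
```

```text
time_s: 4.68
ee_pos: [0.5839, 0.0064, 0.1812]
tcp_rot: [[0.986, 0.164, -0.001], [0.164, -0.986, -0.001], [-0.002, 0.0, -1.0]]
ft_force: [1.0, -0.1, 0.0]
gripper_width: 0.231
[0.61023629 0.15336348 0.0975    ]
shift cm [ 2.63 14.7  -8.37] rot [ 0.001 -0.001  0.   ] t 4.675
```

```bash
python3 -m crank '[[[1,5,0,0,0,0,0],[2,11,0,0,0,0,0],[2.65,14.7,-2,0,0,0,0],[2.65,14.7,-6,0,0,0,0],[2.65,14.7,-8.4,0,0,0,0]]]' && python3 -m crank '[[[0,0,0,0,0,0,0],[0,0,0,0,0,0,0]]]' && python3 -c "
from h import *
t=xf((.5998,.216,.1651),[[0,-.0635,.045-.0075]])[0];print(t);plan(t,0)
t=imaging.get_image('top');s=imaging.get_image('scene')
a=cv2.resize(t[205:285,200:290],None,fx=5,fy=5,interpolation=2);b=cv2.resize(s[190:270,310:380],None,fx=5,fy=5,interpolation=2)
cv2.imwrite('pics/p3.png',np.hstack([a,b]))"
```

```text
time_s: 5.3
ee_pos: [0.6094, 0.1537, 0.0955]
tcp_rot: [[0.986, 0.165, -0.004], [0.165, -0.986, -0.002], [-0.004, 0.001, -1.0]]
ft_force: [-0.0, -0.5, -0.2]
gripper_width: 0.229
time_s: 5.55
ee_pos: [0.6097, 0.1535, 0.0969]
tcp_rot: [[0.986, 0.165, -0.003], [0.165, -0.986, -0.002], [-0.003, 0.001, -1.0]]
ft_force: [-0.5, 0.5, 0.3]
gripper_width: 0.232
[0.61023629 0.15336348 0.0375    ]
shift cm [ 0.06 -0.01 -5.94] rot [ 0.002 -0.003 -0.001] t 5.55
```

View pics/p3.png

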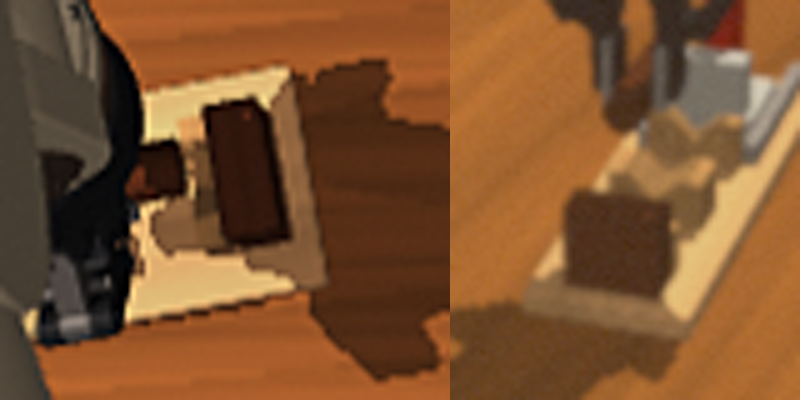

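```bash
python3 -c "
from h import *
C=np.array((.5998,.216,.1651));c,s=np.cos(C[2]),np.sin(C[2])
def loc(w): d=w[:2]-C[:2];return np.round([c*d[0]+s*d[1],-s*d[0]+c*d[1]],4)
print('end top edge',loc(unproj('top',[[236.7,238]],.115)[0]),'ax',loc(unproj('top',[[236.7,238]],.104)[0]),'stop',loc(unproj('top',[[242.6,240.4]],.062)[0]))
print('tcp',loc(np.array(status.state()['ee_pos'])))"
```

```text
end top edge [-0.0035 -0.0965] ax [-0.0016 -0.095 ] stop [-0.0011 -0.0997]
tcp [-0.0001 -0.0633]
```

```bash
python3 -m crank '[[[0,0,-2,0,0,0,0],[0.05,0,-4,0,0,0,0],[0.05,0,-5.3,0,0,0,0],[0.05,0,-5.7,0,0,0,0],[0.05,0,-5.7,0,0,0,0]]]'
```

```text
time_s: 6.28
ee_pos: [0.6114, 0.1537, 0.0402]
tcp_rot: [[0.986, 0.165, 0.0], [0.165, -0.986, -0.001], [0.0, 0.001, -1.0]]
ft_force: [3.6, -0.0, 0.8]
gripper_width: 0.229
```

```bash
python3 -m crank '[[[0,0,-0.15,0,0,0,0],[0,0,-0.3,0,0,0,0],[0,0,-0.3,0,0,0,0]]]'
```

```text
time_s: 6.65
ee_pos: [0.6127, 0.1539, 0.0387]
tcp_rot: [[0.986, 0.165, 0.004], [0.165, -0.986, -0.0], [0.004, 0.001, -1.0]]
ft_force: [2.3, 0.5, 10.1]
gripper_width: 0.231
```

```bash
python3 -m crank '[[[0,0,0.1,0,0,0,0.3],[0,0,0.1,0,0,0,0.5],[0,0,0.1,0,0,0,0.5],[0,0,0.1,0,0,0,0.5]]]' && python3 -m crank '[[[0,0,1,0,0,0,0.5],[0,0,4,0,0,0,0.5],[0,0,9,0,0,0,0.5],[0,0,14,0,0,0,0.5],[-2,-6,14,0,0,0,0.5]]]';  python3 -c "
from h import *
plan(rodtcp((.5268,-.2103,.046),.28,back=.08),.28)
t=imaging.get_image('top');s=imaging.get_image('scene')
cv2.imwrite('pics/t4.png',t);cv2.imwrite('pics/s4.png',s)"
```

```text
time_s: 7.15
ee_pos: [0.6125, 0.1539, 0.0393]
tcp_rot: [[0.986, 0.165, 0.003], [0.165, -0.986, -0.0], [0.003, 0.001, -1.0]]
ft_force: [-0.6, 0.3, 0.5]
gripper_width: 0.497
time_s: 7.78
ee_pos: [0.5954, 0.0967, 0.1847]
tcp_rot: [[0.986, 0.169, 0.012], [0.169, -0.986, 0.001], [0.012, 0.001, -1.0]]
ft_force: [0.7, -1.4, -0.4]
gripper_width: 0.501
shift cm [ -8.81 -31.02  -7.  ] rot [ 0.045 -0.264 -0.004] t 7.775
```

```bash
python3 -m crank '[[[-1.5,-6,0,0,0,0,0.6],[-3.2,-12,0,0.01,-0.06,0,0.6],[-5,-18,0,0.02,-0.13,0,0.6],[-7,-24.5,0,0.034,-0.2,0,0.6],[-8.8,-31,0,0.045,-0.264,0,0.6]]]';  python3 -c "
from h import *
plan(rodtcp((.5268,-.2103,.046),.28,back=.03),.28);plan(rodtcp((.5268,-.2103,.046),.28),.28)
t=imaging.get_image('top');s=imaging.get_image('scene')
a=cv2.resize(t[205:285,120:270],None,fx=5,fy=5,interpolation=2)
cv2.imwrite('pics/p5.png',a)"
```

```text
time_s: 8.5
ee_pos: [0.5069, -0.2075, 0.1827]
tcp_rot: [[0.949, 0.162, 0.269], [0.156, -0.987, 0.043], [0.273, 0.002, -0.962]]
ft_force: [1.7, 0.7, -0.5]
gripper_width: 0.6
shift cm [  1.4   -0.38 -11.6 ] rot [ 0.002 -0.003  0.002] t 8.5
shift cm [  2.22  -0.24 -14.48] rot [ 0.002 -0.003  0.002] t 8.5
```

View pics/p5.png

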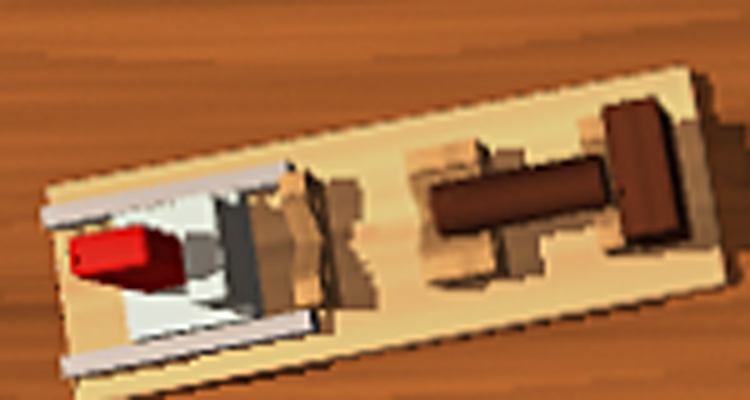

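The dark blank lies straight in the vee, with its ends at about (432,208) and (607,182) in the crop, next to the stop. Now the pale one.

```bash
python3 -m crank '[[[0.4,-0.38,-4,0,0,0,0.6],[0.9,-0.38,-8,0,0,0,0.6],[1.4,-0.38,-11.6,0,0,0,0.6],[1.9,-0.3,-13.3,0,0,0,0.6],[2.2,-0.25,-14.4,0,0,0,0.6]]]';  python3 -c "
from h import *
plan(rodtcp((.5268,-.2103,.046),.28),.28)
C=np.array((.5998,.216,.1651));c,s=np.cos(C[2]),np.sin(C[2])
for px,z in(([206.4,246.6],.045),([241.4,241.4],.045),([171.5,258.5],.063)):
  d=unproj('top',[px],z)[0][:2]-C[:2];print(np.round([c*d[0]+s*d[1],-s*d[0]+c*d[1]],4))
t=xf(C,[[0.0015,.004,.0975]])[0];print(t)"
```

```text
time_s: 9.22
ee_pos: [0.5276, -0.2136, 0.0382]
tcp_rot: [[0.951, 0.154, 0.268], [0.149, -0.988, 0.04], [0.271, 0.002, -0.963]]
ft_force: [0.3, 0.5, -0.5]
gripper_width: 0.599
shift cm [ 0.15  0.37 -0.04] rot [ 0.003 -0.005  0.01 ] t 9.225
[ 0.0027 -0.0271]
[ 0.0002 -0.095 ]
[-0.0102  0.0376]
[0.6006222  0.22019213 0.0975    ]
```

The tool sits about 4 mm to the -y side of the pale rod's centre. I'll keep that, because it lets the fingers stay in the middle of the cradle gap while the rod goes further from the dark one.

```bash
python3 -m crank '[[[0.15,0,-0.04,0,0,0.01,0.3],[0.15,0,-0.04,0,0,0.01,0.0],[0.15,0,-0.04,0,0,0.01,0],[0.15,0,-0.04,0,0,0.01,0],[0.15,0,-0.04,0,0,0.01,0]]]' && python3 -m crank '[[[-0.2,0,0.7,0,0,0,0],[-0.5,0,2,0,0,0,0],[-1,0,5,0,0,0,0],[-2,0,10,0,0,0,0],[-2,0,14.5,0,0,0,0]]]'; python3 -c "
from h import *
t=xf((.5998,.216,.1651),[[.0015,.004,.1]])[0];print(t);plan(t,0)"
```

```text
time_s: 9.85
ee_pos: [0.5298, -0.2139, 0.0392]
tcp_rot: [[0.949, 0.164, 0.27], [0.159, -0.986, 0.042], [0.273, 0.003, -0.962]]
ft_force: [-0.5, 0.5, 6.6]
gripper_width: 0.228
time_s: 10.48
ee_pos: [0.509, -0.2139, 0.1868]
tcp_rot: [[0.949, 0.164, 0.271], [0.158, -0.987, 0.041], [0.274, 0.004, -0.962]]
ft_force: [1.1, -0.9, -0.4]
gripper_width: 0.228
[0.6006222  0.22019213 0.1       ]
shift cm [ 9.16 43.41 -8.68] rot [-0.042  0.274  0.   ] t 10.475
```

```bash
python3 -m crank '[[[1.2,6,0,-0.01,0.06,0,0],[2.4,12,0,-0.02,0.12,0,0],[3.6,18,0,-0.03,0.19,0,0],[4.8,24,0,-0.042,0.274,0,0],[6.2,30,0,-0.042,0.274,0,0]]]' && python3 -m crank '[[[1.2,5,0,0,0,0,0],[2.4,10,0,0,0,0,0],[3,13.4,0,0,0,0,0],[3,13.4,-4,0,0,0,0],[3,13.4,-7,0,0,0,0]]]' && python3 -m crank '[[[0,0,0,0,0,0,0],[0,0,0,0,0,0,0]]]';  python3 -c "
from h import *
t=xf((.5998,.216,.1651),[[.0015,.004,.039]])[0];plan(t,0)
t=imaging.get_image('top');s=imaging.get_image('scene')
a=cv2.resize(t[205:285,120:270],None,fx=3,fy=3,interpolation=2);b=cv2.resize(s[180:260,315:385],None,fx=5,fy=5,interpolation=2)
o=np.zeros((400,800,3),np.uint8);o[:240,:450]=a;o[:,450:]=b;cv2.imwrite('pics/p6.png',o)"
```

```text
time_s: 11.1
ee_pos: [0.5715, 0.0882, 0.187]
tcp_rot: [[0.986, 0.164, -0.002], [0.164, -0.986, -0.001], [-0.002, 0.001, -1.0]]
ft_force: [1.2, -1.1, -0.0]
gripper_width: 0.232
time_s: 11.72
ee_pos: [0.6011, 0.2226, 0.1162]
tcp_rot: [[0.986, 0.165, -0.002], [0.165, -0.986, -0.001], [-0.002, 0.001, -1.0]]
ft_force: [-0.6, 0.4, -0.6]
gripper_width: 0.233
time_s: 11.98
ee_pos: [0.6015, 0.2226, 0.118]
tcp_rot: [[0.986, 0.165, -0.001], [0.165, -0.986, -0.001], [-0.001, 0.001, -1.0]]
ft_force: [-0.3, -0.1, 0.1]
gripper_width: 0.234
shift cm [-0.09 -0.24 -7.9 ] rot [ 0.001 -0.001 -0.001] t 11.975
```

View pics/p6.png

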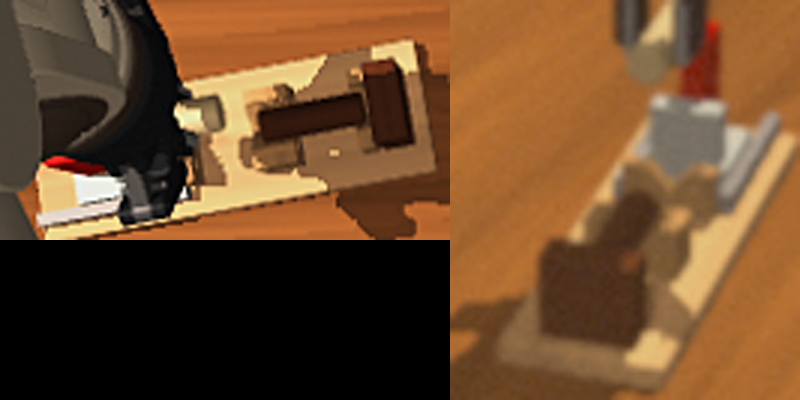

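```bash
python3 -c "
from h import *
C=np.array((.5998,.216,.1651));c,s=np.cos(C[2]),np.sin(C[2])
def l(w): d=w[:2]-C[:2];return np.round([c*d[0]+s*d[1],-s*d[0]+c*d[1]],4)
print('tcp',l(np.array(status.state()['ee_pos'])))
for px,z in(([194,242.3],.125),([206.3,246],.046)): print(l(unproj('top',[px],z)[0]))"
```

```text
tcp [0.0031 0.0063]
[ 0.0012 -0.0232]
[ 0.0038 -0.0273]
```

```bash
python3 -m crank '[[[0,-0.1,-2,0,0,0,0],[0,-0.1,-4,0,0,0,0],[0,-0.1,-6,0,0,0,0],[0,-0.1,-7.4,0,0,0,0],[0,-0.1,-7.9,0,0,0,0]]]' && python3 -m crank '[[[0,0,0,0,0,0,0],[0,0,-0.05,0,0,0,0]]]'
```

```text
time_s: 12.7
ee_pos: [0.6015, 0.2215, 0.0382]
tcp_rot: [[0.986, 0.165, -0.001], [0.165, -0.986, -0.001], [-0.001, 0.001, -1.0]]
ft_force: [0.4, -0.6, 8.9]
gripper_width: 0.231
time_s: 12.95
ee_pos: [0.6016, 0.2215, 0.0383]
tcp_rot: [[0.986, 0.165, -0.0], [0.165, -0.986, -0.001], [-0.0, 0.001, -1.0]]
ft_force: [-2.3, -0.4, 3.5]
gripper_width: 0.231
```

```bash
python3 -m crank '[[[0,0,0.1,0,0,0,0.3],[0,0,0.1,0,0,0,0.5],[0,0,0.1,0,0,0,0.5],[0,0,0.1,0,0,0,0.5]]]' && python3 -m crank '[[[0,0,1,0,0,0,0.5],[0,0,4,0,0,0,0.5],[0,0,9,0,0,0,0.5],[-1,-5,12,0,0,0,0.5],[-3,-10,14,0,0,0,0.5]]]' && python3 -m crank '[[[-3,-6,0,0,0,0,0.5],[-5,-12,0,0,0,0,0.5],[-5,-16,0,0,0,0,0.5]]]';  python3 -c "
from h import *
t=imaging.get_image('top');s=imaging.get_image('scene')
a=cv2.resize(t[205:285,120:270],None,fx=5,fy=5,interpolation=2)
cv2.imwrite('pics/p7.png',a)"
```

```text
time_s: 13.45
ee_pos: [0.6016, 0.2216, 0.0393]
tcp_rot: [[0.986, 0.165, -0.0], [0.165, -0.986, -0.001], [-0.0, 0.0, -1.0]]
ft_force: [-0.1, -0.0, 0.6]
gripper_width: 0.502
time_s: 14.08
ee_pos: [0.5719, 0.1208, 0.1816]
tcp_rot: [[0.986, 0.166, 0.002], [0.166, -0.986, -0.0], [0.002, 0.001, -1.0]]
ft_force: [0.0, -0.6, 0.4]
gripper_width: 0.503
time_s: 14.45
ee_pos: [0.5208, -0.041, 0.1832]
tcp_rot: [[0.986, 0.166, 0.004], [0.166, -0.986, -0.0], [0.004, 0.001, -1.0]]
ft_force: [1.4, 0.1, -0.8]
gripper_width: 0.501
```

View pics/p7.png

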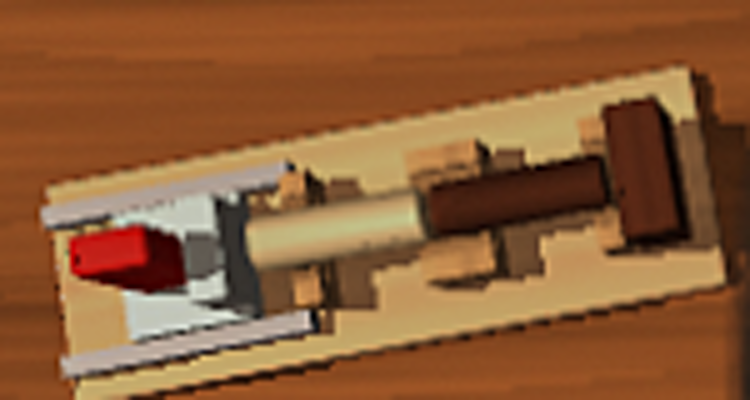

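Both blanks lie in the vee with small gaps: pale end at (425,217) in the crop, dark at (430,208). The knob at (110,252) hasn't moved. Now the clamp.

```bash
python3 -c "
from h import *
t=xf((.5998,.216,.1651),[[.0015,.0796,.07]])[0];print(t);plan(t,0)"; python3 -m crank '[[[1.2,6,0,0,0,0,0.5],[2.4,12,0,0,0,0,0.5],[3.6,18,0,0,0,0,0.5],[4.8,24,0,0,0,0,0.5],[6,30,0,0,0,0,0.5]]]';python3 -c "
from h import *
t=xf((.5998,.216,.1651),[[.0015,.0796,.07]])[0];plan(t,0)"
```

```text
[0.58819727 0.29476412 0.07      ]
shift cm [  6.68  33.74 -11.29] rot [0.001 0.004 0.002] t 14.55
time_s: 15.18
ee_pos: [0.5813, 0.2601, 0.1836]
tcp_rot: [[0.987, 0.163, 0.005], [0.163, -0.987, -0.001], [0.005, 0.001, -1.0]]
ft_force: [0.9, -0.1, -0.5]
gripper_width: 0.502
shift cm [  0.69   3.47 -11.36] rot [0.001 0.005 0.002] t 15.175
```

```bash
python3 -m crank '[[[0.7,3.5,0,0,0.005,0,0.5],[0.7,3.5,-4,0,0.005,0,0.5],[0.7,3.5,-8,0,0.005,0,0.5],[0.7,3.5,-11,0,0.005,0,0.5],[0.7,3.5,-11.35,0,0.005,0,0.5]]]' && python3 -m crank '[[[0,0,0,0,0,0,0.2],[0,0,0,0,0,0,0],[0,0,0,0,0,0,0],[0,0,0,0,0,0,0]]]'
```

```text
time_s: 15.8
ee_pos: [0.587, 0.2952, 0.0682]
tcp_rot: [[0.987, 0.163, -0.003], [0.163, -0.987, -0.002], [-0.004, 0.002, -1.0]]
ft_force: [-0.2, 0.1, 1.0]
gripper_width: 0.501
time_s: 16.3
ee_pos: [0.5888, 0.2961, 0.0701]
tcp_rot: [[0.987, 0.163, 0.001], [0.163, -0.987, -0.0], [0.001, 0.0, -1.0]]
ft_force: [7.7, 2.9, -3.3]
gripper_width: 0.176
```

```bash
python3 -m crank '[[[0.05,-0.3,0,0,0,0,0],[0.1,-0.6,0,0,0,0,0],[0.15,-0.9,0,0,0,0,0],[0.2,-1.2,0,0,0,0,0],[0.2,-1.2,0,0,0,0,0]]]' && python3 -m crank '[[[0.03,-0.2,0,0,0,0,0],[0.05,-0.3,0,0,0,0,0],[0.05,-0.3,0,0,0,0,0]]]'
```

```text
time_s: 16.92
ee_pos: [0.5909, 0.2836, 0.0701]
tcp_rot: [[0.987, 0.163, 0.001], [0.163, -0.987, -0.001], [0.001, 0.001, -1.0]]
ft_force: [4.0, 1.2, -9.8]
gripper_width: 0.176
time_s: 17.3
ee_pos: [0.5914, 0.2805, 0.0701]
tcp_rot: [[0.987, 0.163, 0.001], [0.163, -0.987, -0.001], [0.001, 0.001, -1.0]]
ft_force: [2.6, 3.4, -9.7]
gripper_width: 0.174
```

```bash
for i in 1; do python3 -m crank '[[[0.02,-0.1,-0.03,0,0,0,0],[0.03,-0.2,-0.03,0,0,0,0],[0.03,-0.2,-0.03,0,0,0,0]]]'; done; python3 -m crank '[[[0.02,-0.1,0,0,0,0,0],[0.02,-0.1,0,0,0,0,0]]]'; python3 -m crank '[[[0.02,-0.1,0,0,0,0,0],[0.02,-0.1,0,0,0,0,0]]]'
```

```text
time_s: 17.68
ee_pos: [0.5918, 0.2785, 0.07]
tcp_rot: [[0.987, 0.163, 0.001], [0.163, -0.987, -0.001], [0.001, 0.001, -1.0]]
ft_force: [1.6, 3.6, -5.9]
gripper_width: 0.172
time_s: 17.92
ee_pos: [0.5919, 0.2778, 0.0701]
tcp_rot: [[0.987, 0.163, 0.001], [0.163, -0.987, 0.0], [0.001, 0.0, -1.0]]
ft_force: [1.5, 5.1, -6.4]
gripper_width: 0.178
time_s: 18.18
ee_pos: [0.5919, 0.2778, 0.0701]
tcp_rot: [[0.987, 0.164, 0.001], [0.164, -0.987, 0.002], [0.001, -0.002, -1.0]]
ft_force: [1.0, 8.0, -8.1]
gripper_width: 0.178
```

```bash
python3 -m crank '[[[0.03,-0.2,0,0,0,0,0],[0.03,-0.2,0,0,0,0,0],[0.03,-0.2,0,0,0,0,0]]]' && python3 -m crank '[[[0,0,0,0,0,0,0],[0,0,0,0,0,0,0.2],[0,0,0,0,0,0,0.5],[0,0,0,0,0,0,0.5],[0,0,0,0,0,0,0.5]]]'
```

```text
time_s: 18.55
ee_pos: [0.5919, 0.2778, 0.0701]
tcp_rot: [[0.986, 0.165, 0.001], [0.165, -0.986, 0.005], [0.001, -0.005, -1.0]]
ft_force: [0.8, 14.6, -9.1]
gripper_width: 0.179
time_s: 19.18
ee_pos: [0.5921, 0.2776, 0.0704]
tcp_rot: [[0.986, 0.165, 0.001], [0.165, -0.986, 0.005], [0.002, -0.005, -1.0]]
ft_force: [0.4, -0.1, -0.8]
gripper_width: 0.5
```

The clamp closed against a firm stop: 14 N with no further motion. I'll retreat and check.

```bash
python3 -m crank '[[[0,0,1,0,0,0,0.5],[0,0,4,0,0,0,0.5],[0,0,9,0,0,0,0.5],[-3,-5,12,0,0,0,0.5],[-6,-10,12,0,0,0,0.5]]]' && python3 -m crank '[[[-4,-5,0,0,0,0,0.5],[-8,-10,0,0,0,0,0.5],[-10,-14,0,0,0,0,0.5],[-10,-14,0,0,0,0,0.5]]]';  python3 -c "
from h import *
t=imaging.get_image('top');s=imaging.get_image('scene')
a=cv2.resize(t[205:285,120:270],None,fx=3,fy=3,interpolation=2);b=cv2.resize(s[180:260,315:385],None,fx=5,fy=5,interpolation=2)
o=np.zeros((550,800,3),np.uint8);o[:240,:450]=a;o[:400,450:]=b;o[245:545,:400]=cv2.resize(t[90:315,280:580],(400,300));cv2.imwrite('pics/p8.png',o)"
```

```text
time_s: 19.8
ee_pos: [0.5325, 0.1773, 0.1936]
tcp_rot: [[0.986, 0.166, 0.005], [0.166, -0.986, 0.006], [0.006, -0.005, -1.0]]
ft_force: [-0.2, -1.2, 0.2]
gripper_width: 0.499
time_s: 20.3
ee_pos: [0.4315, 0.0353, 0.1952]
tcp_rot: [[0.987, 0.163, 0.008], [0.163, -0.987, 0.006], [0.009, -0.005, -1.0]]
ft_force: [0.7, -0.0, 0.8]
gripper_width: 0.501
```

View pics/p8.png

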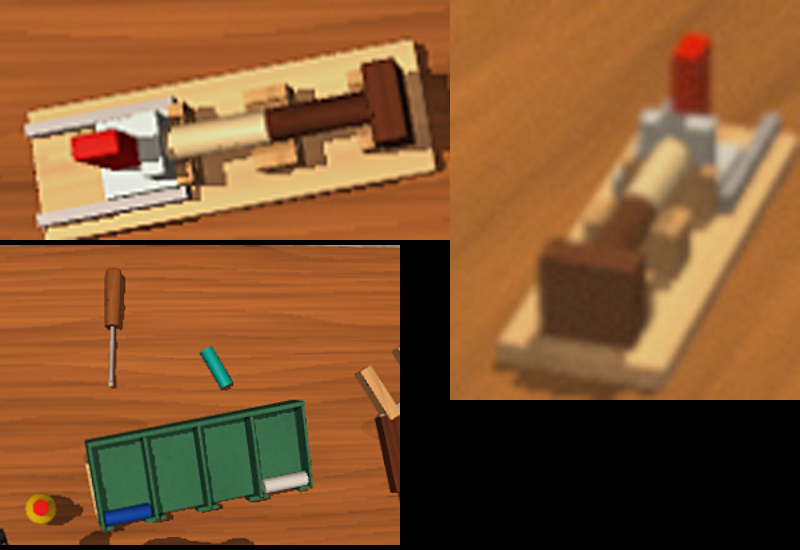

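No gaps show between stop, dark, pale and head. The metal and blue rods, bottle and screwdriver are where they were. Handing in.

```bash
python3 -c "
from rig import order
print(order.finish_job())"
```

```text
the job is handed in; nothing more can be done
None
```

I laid the dark blank against the fixed stop and the pale blank next to it in the vee. I then slid the clamp head up by its red knob, let go and withdrew the arm. The job was handed in at about 20 s of the 72 s allowed, and no verdict was reported.

**Clamp:** on the last pushes the head stopped moving while the reaction rose to about 14 N. It moved about 18.5 mm, which puts the travel near 43 mm from a start I estimated at 24 mm.

**Final pictures:** these show stop, dark blank, pale blank and clamp head touching with no visible gap. The metal rod, blue rod, bottle and screwdriver look unmoved. I judged both by eye and did not re-measure the blanks' final positions.

**Disagreements between checks:**
- The scene camera placed the rods and cradle about 1 to 4 pixels (a few millimetres) from where the top camera did. I went by the top camera.
- The cradle's centre line came out about 2 mm further in +x than my image fit, shown by where the dark blank settled. I allowed for this on the later moves.

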